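# Switch on the magnet block that holds the bracket

### The job

The bracket on the welding table stands against one of two alike switchable magnet blocks. Switch that block on: pinch the two release tabs on its knob, keep them pinched while you turn the knob clockwise (seen from above) all the way to its stop, a sixth of a turn, then let go so that the tabs spring out and lock. Leave the other block switched off and do not shove the bracket away.

Things in the scene. Friction and masses are not known exactly. Their poses are not given: they have to be found in the camera images.
- clamp: The block to switch on: the one the bracket stands against. Grey and steel magnet block, 90 x 90 mm, 50 mm high, held fast on the table, with a knob upright on its top. Round the knob's foot lies a notched steel collar 77 mm across, its top 58 mm above the table: keep fingertips above it. Origin: centre of the underside.
- clamp_knob_grip (a point): Point on that knob's vertical axis, 80 mm above the table. Turns with the knob: x points through the tabs to tab a, z up. Black body 31 x 27 mm, white line on top towards tab a; at either end an upright ribbed steel tab, 24 mm wide, 59 to 95 mm above the table (knob top 92). Over the tabs' outer faces: 58 mm released, 40 mm fully pinched.
- clamp_knob (a joint): That knob's angle: 0 off (as found, white line by the open ring mark), grows clockwise from above, 1.047 rad (60 degrees) at the on stop (by the solid dot). While a tab is out the tabs' feet lock it: it turns at most 0.06 rad from off. Once freed it turns easily (0.03 N m).
- clamp_tab_a (a joint): Travel of tab a towards the knob's axis, m: 0 released, 0.009 inner stop. From 0.0035 it frees the knob. Spring 2 N at first, 6.5 N at the inner stop. Between the two notches the collar keeps it at least 0.003 in; within 0.2 rad of the on stop it can spring out again and lock.
- clamp_tab_b (a joint): The same for the opposite tab b.
- spare_knob (a joint): Angle of the knob of the other, alike block, which has no bracket: 0 off. It is to stay there.
- work_bracket: The bracket: a plain grey sheet steel piece 62 x 76 x 50 mm, loose, standing on the table against the robot's side of the block to be switched on, 79 mm from the block's centre. Origin: centre of its underside.

How it is judged:
On the way:
1. both release tabs of the bracket's block are pinched in while its knob is still at off (value of joint each of clamp_tab_a, clamp_tab_b above 0.003 m and value of joint clamp_knob below 0.25 rad), for 0.05 s.
At the end, for the whole second after the job is handed in: the knob of the bracket's block is within 10 degrees of the on stop, both its tabs have sprung out again (to within 2 mm), the other block's knob is still off, and the bracket is within 20 mm of where it stood (value of joint clamp_knob above 0.87 rad and value of joint each of clamp_tab_a, clamp_tab_b below 0.002 m and value of joint spare_knob below 0.15 rad and distance of work_bracket from where it was at the start of the episode below 0.02 m); the robot touches nothing.
It fails at once if the other block's knob is turned (value of joint spare_knob above 0.15 rad).
It fails at once if the bracket is shoved away or lifted (distance of work_bracket from where it was at the start of the episode above 0.03 m).
It also fails if it takes over 35 s, if anything falls off the work surface, if the arm or the gripper's body presses on something with over 40 N, if the wrist force passes 120 N, or if a joint passes its speed limit or range.

### The arm

A 6-joint arm with a two-finger parallel gripper is mounted at the origin on a cart in front of the work surface, level with it; the furniture and walls round the work are solid. World frame = base frame: x ahead of the robot, y to its left, z up, the work surface at z = 0. Lengths are in m, angles in rad, forces in N, time in s.
With the tool pointing down it reaches from about 0.2 to 0.875 m from the base axis. Payload 3.4 kg.
Tool frame: the origin (TCP) lies at the centre of the arm's flange, where the gripper is bolted on; the fingertips stand 199 mm ahead of it and the grasp point (between the pads) lies 180 mm ahead of it (tip_reach is the distance from the TCP to the fingertips, in m); z points along the fingers, y is the direction in which the jaws open and shut (so a half turn about z gives the same grasp; the last joint's range is limited). The gripper opens to 94 mm and grips with 3 to 60 N. Pads are 16 mm wide; open, the fingers measure 119 mm over their backs; the gripper's body (75 mm by 177 mm) begins 78 mm behind the grasp point.
Start: joints at [0.992, 0.276, 1.505, -0, 1.361, -0.121], TCP at [0.254, 0.516, 0.405] pointing down, gripper open.
Joint ranges: [-2.89, 2.89], [-0.75, 2.08], [0.22, 2.7], [-1.18, 4.32], [0.11, 2.71], [-2.7, 2.7]. Speed limits (rad/s): [2.57, 2.57, 3.14, 3.14, 3.14, 3.14].

### API

Orientations are given as a rotation vector (axis times angle).
In Python, from rig import * gives the robot as it stands. The module is installed in compiled form; this text tells all that it offers.
- The arm moves only by the tool send_rows, never from a script. Its argument "rows" is a list of rows, each an object with "delta_pos": the shift along the world's x, y, z in m, a list of three; "rot": the turn, a rotation vector about the world's x, y, z in rad, a list of three; "hand": the opening in per cent of the stroke, from 0 (shut) to 100 (fully open). In form: [{"delta_pos": [tx, ty, tz], "rot": [wx, wy, wz], "hand": hand}, ...]. A call has 1 to 12 rows; each row shifts and turns the pose as measured when the row begins; what a row does not reach is not made up. A row lasts 1/10 s, in which the tool goes at most 50 mm and 8.59 degrees, less where a joint would pass 70% of its speed; a pose out of reach is approached as far as the arm can. A call is refused whole if a number of a shift passes 0.05 or a number of a turn 0.15, either way. A call with a gripper value outside its range is refused whole. The fingers move at their own pace and stop on an object; "squeeze" is the grip in N (left out, the last holds). Time passes only in rows, so rows that do not move let the fingers close. It gives the time, the measured TCP pose, the force and the opening at its end, in the units of the state.
- state(): the state, without advancing time (a new reading comes with each control period).
- snapshot(name): name is "side" or "top" or "wrist"; returns (picture, depth): 400x640x3 uint8, red, green, blue; 400x640 float32, m along the optical axis (not along the pixel's ray), 0 where there is no reading.
- get_calibration(name): a dict with "K" (3x3 intrinsics, pixels), "k1" (the pictures are not rectified: a ray, as slopes to the right and down, at radius r is drawn at 1 + k1 r^2 times it, then the intrinsics apply), "R" (3x3) and "t" (3): a world point X has camera coordinates R X + t; the wrist camera has in their place "hand_eye" (4x4, takes a point from camera to tool coordinates, whose origin is the TCP and whose axes are the flange's). Camera axes: x right, y down, z forward; pixel columns grow to the right and rows downward; lengths in m; the calibration is good to about 2 mm. A picture is of the moment at which its call begins: read the wrist's pose just before it. get_calibration takes no time and is no camera call.
- finish_job(): hands the job in, once; it reports no verdict.
The state is a dict: "time_s": time; "q": joint angles; "joint_velocities": joint speeds; "joint_efforts": joint torques, N m; "eef_pos": TCP position; "tcp_rot": TCP orientation; "wrist_force": force on the tool from outside, world axes, zero at the start; "torque": the same for the moment, N m; "gripper_width": finger opening in m.
Only numpy, scipy, OpenCV 4.12 (cv2) and the standard library are available. Lean on these libraries where they do the work, as an engineer would, in place of code of your own. Each camera call takes 0.05 s, during which the arm holds its last target.

## Working session

There is one attempt and no reset: what is moved stays moved. The work goes in short steps, Python scripts to look and compute and a tool call to move; the robot and the scene stay as the last step left them, time stands still between calls to the robot, and variables do not carry over. Pictures are saved under pics/ and viewed, and the job is handed in when it is done.

Besides the shell and the picture viewer there is one more tool, called by a JSON object that holds its "method" and its "body". send_rows: Moves the arm, as the interface text tells. Its arguments: {"type":"object","properties":{"rows":{"type":"array"},"squeeze":{"type":"number"}},"required":["rows"]}

```bash
mkdir -p pics; python3 - <<'E'
from rig import *
import cv2,numpy as np
s=state();print(s)
for n in ["side","top","wrist"]:
    p,d=snapshot(n);cv2.imwrite(f"pics/{n}0.png",p[:,:,::-1]);np.save(f"pics/{n}0.npy",d)
    print(n,get_calibration(n))
E
```

```text
{'time_s': 0.0, 'q': array([ 9.92004936e-01,  2.76586748e-01,  1.50608120e+00, -3.05487573e-05,
        1.36069829e+00, -1.21011976e-01]), 'joint_velocities': array([-0.00113635,  0.00051707, -0.00017594,  0.00010546,  0.00146875,
        0.00040169]), 'joint_efforts': array([ 7.79228594e-04, -4.04577613e+01, -2.37227547e+01,  7.03904754e-02,
        3.44328547e-02, -1.60460554e-04]), 'eef_pos': array([0.25403253, 0.51562089, 0.40382983]), 'tcp_rot': array([-7.12674218e-01, -3.05909291e+00,  2.63272933e-03]), 'wrist_force': array([-0.31130026, -0.78682399, -0.08246084]), 'torque': array([ 0.01565162, -0.02710676,  0.04574082]), 'gripper_width': 0.09407990942034533}
side {'K': array([[388.25114598,   0.        , 321.10002915],
       [  0.        , 388.25114598, 202.04918666],
       [  0.        ,   0.        ,   1.        ]]), 'k1': 0.021694874134212488, 'R': array([[ 0.99291613, -0.1170034 , -0.0206826 ],
       [-0.08499029, -0.57774862, -0.81177779],
       [ 0.08303142,  0.80778508, -0.58360007]]), 't': array([-0.54812847,  0.10891014,  0.87395465])}
top {'K': array([[361.523433
[... 214 characters left out ...]
7],
       [-0.98787722,  0.02004372, -0.1539378 ],
       [ 0.15443804,  0.02640273, -0.98764963]]), 't': array([0.00151277, 0.54438524, 0.86146468])}
wrist {'K': array([[279.7207427 ,   0.        , 324.90756842],
       [  0.        , 279.7207427 , 199.37433449],
       [  0.        ,   0.        ,   1.        ]]), 'k1': -0.04388884622581063, 'hand_eye': array([[ 1.85271880e-04, -9.68301458e-01, -2.49784411e-01,
         7.10447367e-02],
       [ 9.99999314e-01,  4.68251624e-04, -1.07347363e-03,
         6.83187631e-04],
       [ 1.15640803e-03, -2.49784041e-01,  9.68300881e-01,
         1.93952059e-02],
       [ 0.00000000e+00,  0.00000000e+00,  0.00000000e+00,
         1.00000000e+00]])}
```

View pics/side0.png

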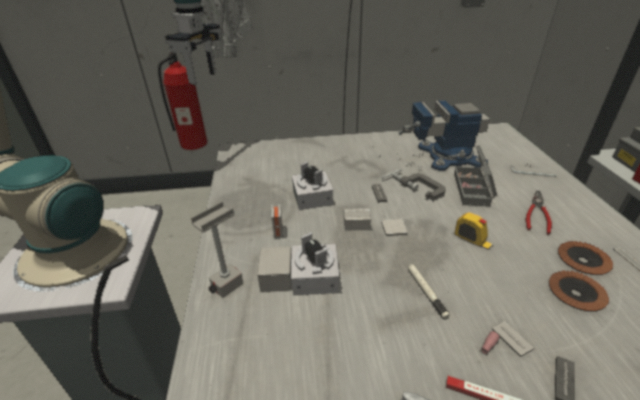

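View pics/top0.png

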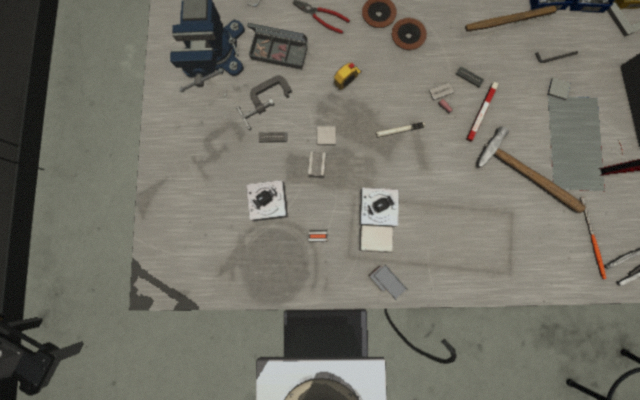

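View pics/wrist0.png

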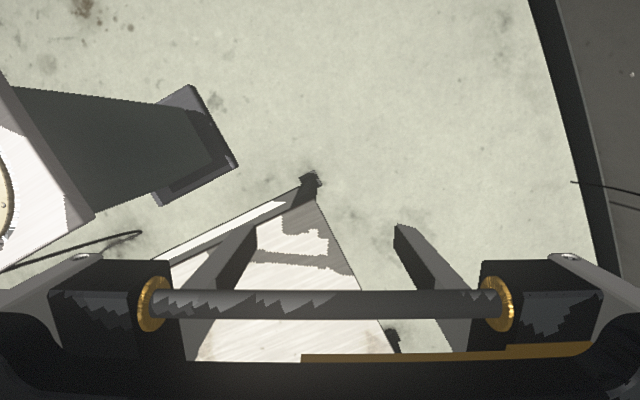

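```bash
cat > h.py <<'E'
from rig import *
import cv2,numpy as np
def und(C,u,v):
    K=C['K'];xd=(u-K[0,2])/K[0,0];yd=(v-K[1,2])/K[1,1]
    x,y=xd,yd
    for _ in range(20):
        f=1+C['k1']*(x*x+y*y);x,y=xd/f,yd/f
    return np.array([x,y,1.])
def Tcam(C,s=None):
    if 'R' in C: return C['R'].T,-C['R'].T@C['t']
    Rt=cv2.Rodrigues(np.array(s['tcp_rot']))[0];H=C['hand_eye']
    return Rt@H[:3,:3],Rt@H[:3,3]+s['eef_pos']
def pt(C,u,v,d,s=None):
    R,o=Tcam(C,s);return R@(und(C,u,v)*d)+o
def plane(C,u,v,z,s=None):
    R,o=Tcam(C,s);r=R@und(C,u,v);return o+r*(z-o[2])/r[2]
def tri(rays):
    A=np.zeros((3,3));b=np.zeros(3)
    for o,r in rays:
        r=r/np.linalg.norm(r);P=np.eye(3)-np.outer(r,r);A+=P;b+=P@o
    return np.linalg.solve(A,b)
E
python3 - <<'E'
from h import *
def crop(n,x0,x1,y0,y1,f):
    p=cv2.imread(f"pics/{n}0.png")[y0:y1,x0:x1];cv2.imwrite(f"pics/{n}0c.png",cv2.resize(p,None,fx=f,fy=f,interpolation=cv2.INTER_CUBIC))
crop("top",340,420,170,310,4);crop("side",180,360,140,320,4)
for n,pts in dict(top=[(380,205),(377,238),(388,280),(266,198),(318,236),(317,165),(400,230)],side=[(315,245),(275,262),(213,215),(220,250),(225,280),(213,205),(312,175),(314,285)]).items():
    C=get_calibration(n);d=np.load(f"pics/{n}0.npy")
    for u,v in pts: print(n,u,v,pt(C,u,v,d[v,u]).round(3))
E
```

```text
top 380 205 [ 0.517 -0.148  0.093]
top 377 238 [ 0.443 -0.143  0.048]
top 388 280 [ 0.351 -0.147  0.172]
top 266 198 [0.54  0.121 0.093]
top 318 236 [ 0.449 -0.     0.063]
top 317 165 [0.634 0.001 0.025]
top 400 230 [ 0.464 -0.208  0.004]
side 315 245 [ 0.524 -0.158  0.091]
side 275 262 [ 0.445 -0.15   0.05 ]
side 213 215 [ 0.346 -0.143  0.171]
side 220 250 [ 0.348 -0.158  0.101]
side 225 280 [ 0.347 -0.168  0.033]
side 213 205 [ 0.286  0.135 -0.001]
side 312 175 [0.544 0.11  0.082]
side 314 285 [ 0.515 -0.2    0.028]
```

View pics/top0c.png

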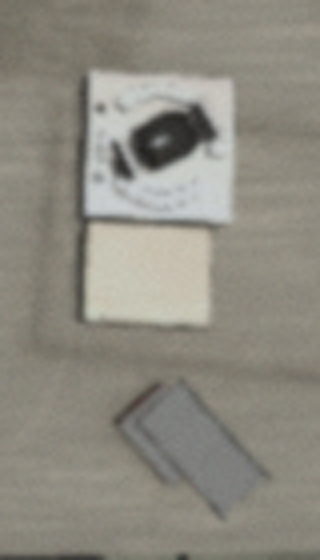

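View pics/side0c.png

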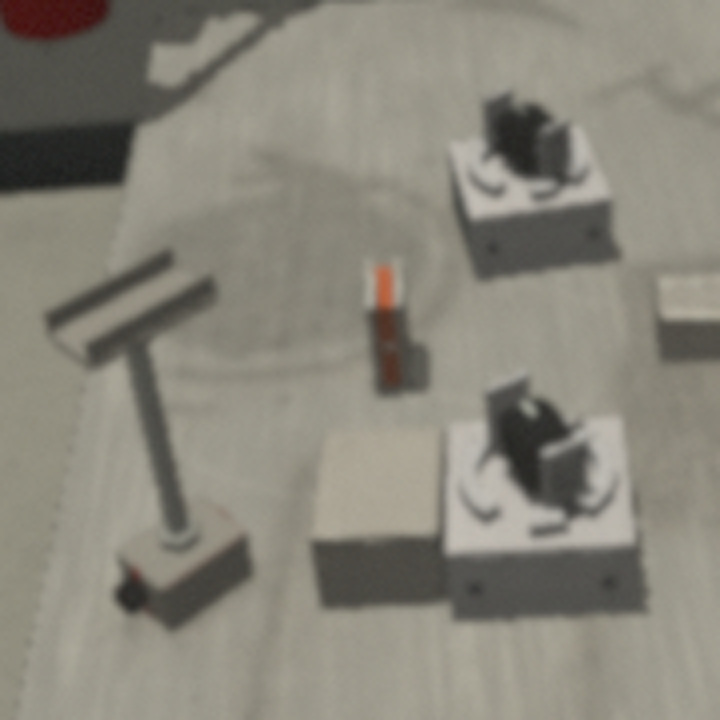

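The bracket block is the one nearer the side camera, at about (0.52, -0.15); the bracket is at (0.44, -0.145). The spare block is at (0.54, 0.12). A stand about 0.17 m tall is at (0.35, -0.147). Next I move above the knob for a closer look.

{"method": "send_rows", "body": {"rows": [{"delta_pos": [0.018,-0.045,0],"rot": [0,0,-0.14],"hand": 100},{"delta_pos": [0.018,-0.045,0],"rot": [0,0,-0.14],"hand": 100},{"delta_pos": [0.018,-0.045,0],"rot": [0,0,-0.14],"hand": 100},{"delta_pos": [0.018,-0.045,0],"rot": [0,0,-0.14],"hand": 100},{"delta_pos": [0.018,-0.045,0],"rot": [0,0,-0.14],"hand": 100},{"delta_pos": [0.018,-0.045,0],"rot": [0,0,-0.14],"hand": 100},{"delta_pos": [0.018,-0.045,0],"rot": [0,0,-0.14],"hand": 100},{"delta_pos": [0.018,-0.045,0],"rot": [0,0,-0.14],"hand": 100},{"delta_pos": [0.018,-0.045,0],"rot": [0,0,-0.14],"hand": 100},{"delta_pos": [0.018,-0.045,0],"rot": [0,0,-0.14],"hand": 100}]}}

```text
time_s: 1.15
eef_pos: [0.4338, 0.0552, 0.4014]
tcp_rot: [-2.556, -1.825, -0.003]
wrist_force: [0.0, 0.5, 0.4]
gripper_width: 0.0942
```

{"method": "send_rows", "body": {"rows": [{"delta_pos": [0.017,-0.041,0],"rot": [0,0,-0.14],"hand": 100},{"delta_pos": [0.017,-0.041,0],"rot": [0,0,-0.14],"hand": 100},{"delta_pos": [0.017,-0.041,0],"rot": [0,0,-0.14],"hand": 100},{"delta_pos": [0.017,-0.041,0],"rot": [0,0,-0.14],"hand": 100},{"delta_pos": [0.017,-0.041,0],"rot": [0,0,-0.14],"hand": 100},{"delta_pos": [0,0,0],"rot": [0,0,-0.1],"hand": 100},{"delta_pos": [0,0,0],"rot": [0,0,0],"hand": 100}]}}

```text
time_s: 1.85
eef_pos: [0.5217, -0.1663, 0.3994]
tcp_rot: [3.08, 0.615, 0.003]
wrist_force: [-0.8, 0.2, -0.9]
gripper_width: 0.0938
```

```bash
python3 - <<'E'
from h import *
import pickle
s=state();p,d=snapshot("wrist");cv2.imwrite("pics/w1.png",p[:,:,::-1]);np.save("pics/w1.npy",d);pickle.dump(s,open("pics/w1.pkl","wb"))
print(s['time_s'],s['eef_pos'],s['tcp_rot'])
E
```

```text
1.85 [ 0.52171569 -0.16630107  0.39940745] [3.08001946e+00 6.15327794e-01 2.85796287e-03]
```

View pics/w1.png

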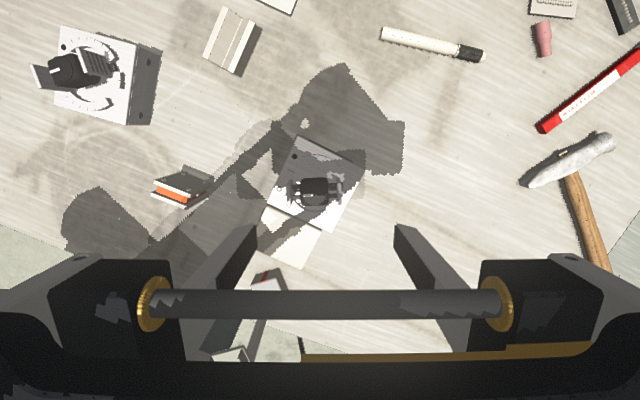

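```bash
python3 - <<'E'
import cv2
p=cv2.imread("pics/w1.png")[120:270,240:390];cv2.imwrite("pics/w1c.png",cv2.resize(p,None,fx=5,fy=5,interpolation=cv2.INTER_CUBIC)[:600])
E
```

```text
(no output)
```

View pics/w1c.png

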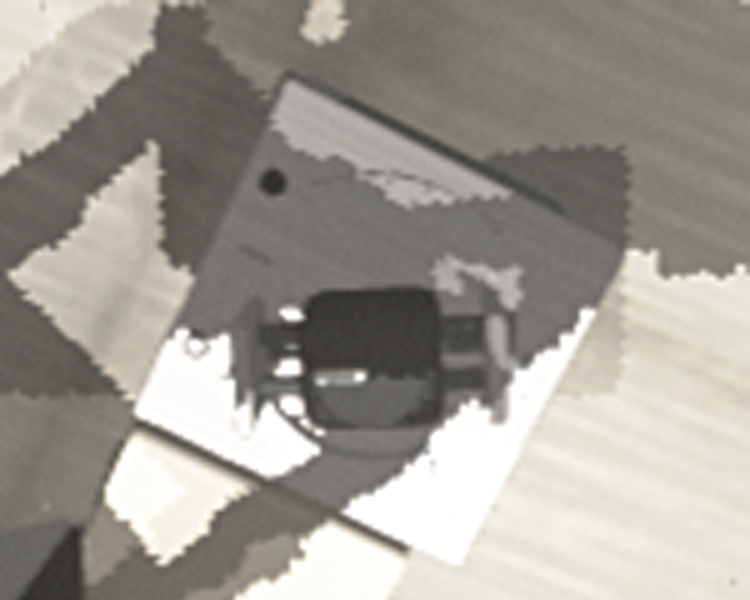

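```bash
cat > m.py <<'E'
from h import *
import pickle,sys
def ana(n,cx=0.517,cy=-0.15):
    s=pickle.load(open(f"pics/{n}.pkl","rb"));d=np.load(f"pics/{n}.npy");C=get_calibration("wrist")
    img=cv2.imread(f"pics/{n}.png")
    R,o=Tcam(C,s);v,u=np.mgrid[0:400,0:640]
    K=C['K'];q=cv2.undistortPoints(np.stack([u,v],-1).reshape(-1,1,2).astype(float),K,np.array([C['k1'],0,0,0,0])).reshape(400,640,2)
    P=(np.dstack([q,np.ones((400,640))])*d[...,None])@R.T+o
    m=(d>0)&(np.hypot(P[...,0]-cx,P[...,1]-cy)<0.045)&(P[...,2]>0.075)&(P[...,2]<.12)
    Rt=cv2.Rodrigues(s['tcp_rot'])[0]
    X=P[m];print(n,"n",m.sum(),"z pct",np.percentile(X[:,2],[5,50,95,100]).round(4))
    body=m&(img.max(2)<75)&(P[...,2]>.085);Xb=P[body]
    rc=cv2.minAreaRect((Xb[:,:2]*1000).astype(np.float32));print("body rect",rc, "z",np.median(Xb[:,2]))
    ra=cv2.minAreaRect((X[:,:2]*1000).astype(np.float32));print("all rect",ra)
    print("tool y heading",np.degrees(np.arctan2(Rt[1,1],Rt[0,1])),"tcp",s['eef_pos'])
    e=X-s['eef_pos'];t=e@Rt;print("all in tool x",t[:,0].min(),t[:,0].max(),"y",t[:,1].min(),t[:,1].max())
    tb=(Xb-s['eef_pos'])@Rt;print("body in tool x",np.percentile(tb[:,0],[1,99]),"y",np.percentile(tb[:,1],[1,99]))
    mm=np.zeros((400,640),np.uint8);mm[m]=120;mm[body]=255;cv2.imwrite(f"pics/{n}m.png",cv2.resize(mm[110:260,200:450],None,fx=3,fy=3))
if __name__=="__main__": ana(sys.argv[1])
E
python3 m.py w1
```

```text
w1 n 1134 z pct [0.077  0.0914 0.0958 0.0976]
body rect ((523.1787109375, -153.02471923828125), (25.750293731689453, 30.068702697753906), 22.6929874420166) z 0.09125921021947392
all rect ((522.4605712890625, -153.96168518066406), (27.5224666595459, 58.737693786621094), 24.586782455444336)
tool y heading -67.40437225106201 tcp [ 0.52171569 -0.16630107  0.39940745]
all in tool x -0.008655964169470213 0.018949546042057223 y -0.041025621806261126 0.018143057726341904
body in tool x [-0.00537195  0.01832033] y [-0.02584091  0.00300626]
```

{"method": "send_rows", "body": {"rows": [{"delta_pos": [-0.004,0.014,-0.035],"rot": [0,0,0],"hand": 100},{"delta_pos": [0,0,-0.035],"rot": [0,0,0],"hand": 100},{"delta_pos": [0,0,0],"rot": [0,0,0],"hand": 100},{"delta_pos": [0,0,0],"rot": [0,0,0],"hand": 100}]}}

```text
time_s: 2.3
eef_pos: [0.517, -0.1491, 0.3297]
tcp_rot: [3.074, 0.635, 0.008]
wrist_force: [-0.2, 0.2, 1.0]
gripper_width: 0.0939
```

```bash
python3 - <<'E'
from h import *
import pickle
s=state();p,d=snapshot("wrist");cv2.imwrite("pics/w2.png",p[:,:,::-1]);np.save("pics/w2.npy",d);pickle.dump(s,open("pics/w2.pkl","wb"))
print(s['time_s'],s['eef_pos'],s['tcp_rot'])
cv2.imwrite("pics/w2c.png",cv2.resize(p[100:300,210:430,::-1],None,fx=3,fy=3,interpolation=cv2.INTER_CUBIC))
E
python3 m.py w2
```

```text
2.3 [ 0.51703243 -0.14913161  0.32969443] [3.07353224 0.63525943 0.00773298]
w2 n 1911 z pct [0.077  0.0915 0.0958 0.097 ]
body rect ((522.8123779296875, -153.14930725097656), (25.83577537536621, 30.46108055114746), 25.23541831970215) z 0.09198767672506926
all rect ((522.4815063476562, -153.39776611328125), (27.029014587402344, 57.712215423583984), 25.449281692504883)
tool y heading -66.64476388631577 tcp [ 0.51703243 -0.14913161  0.32969443]
all in tool x -0.010831280688293242 0.016117964895138174 y -0.023700291042791345 0.0343922843237811
body in tool x [-0.0093296   0.01546165] y [-0.00925433  0.01985819]
```

View pics/w2c.png

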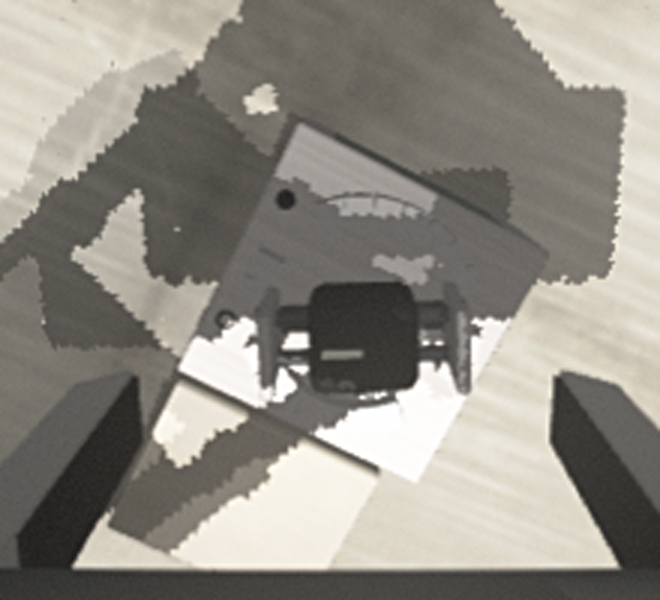

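View pics/w2m.png

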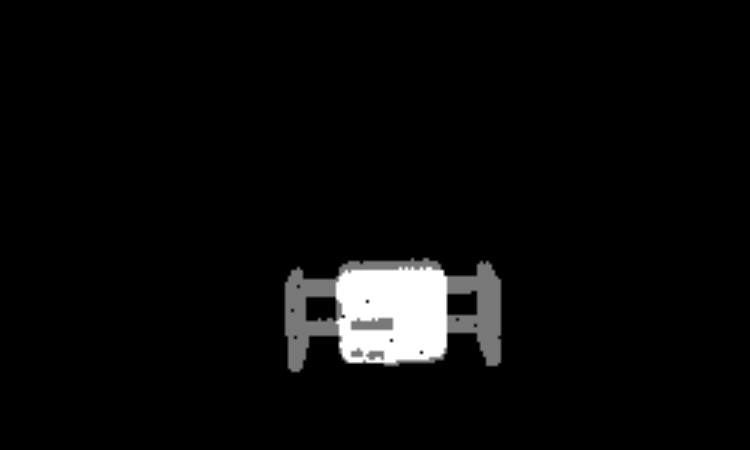

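{"method": "send_rows", "body": {"rows": [{"delta_pos": [0.005,-0.004,0],"rot": [0,0,0.034],"hand": 100},{"delta_pos": [0,0,0],"rot": [0,0,0],"hand": 100}]}}

```text
time_s: 2.55
eef_pos: [0.5227, -0.1528, 0.3331]
tcp_rot: [3.059, 0.692, 0.014]
wrist_force: [0.2, -0.4, 0.0]
gripper_width: 0.0941
```

```bash
cat > g.py <<'E'
from h import *
s=state();Rt=cv2.Rodrigues(s['tcp_rot'])[0]
g=s['eef_pos']+Rt[:,2]*.18
print(s['time_s'],"tcp",s['eef_pos'].round(4),"grasp",g.round(4),"heading",np.degrees(np.arctan2(Rt[1,1],Rt[0,1])).round(2),"toolz",Rt[:,2].round(4),"F",s['wrist_force'].round(1),"T",s['torque'].round(2),"w",s['gripper_width'])
E
python3 g.py
```

```text
2.55 tcp [ 0.5227 -0.1528  0.3331] grasp [ 0.5245 -0.1534  0.1531] heading -64.52 toolz [ 0.0097 -0.0036 -0.9999] F [ 0.2 -0.4  0. ] T [ 0.    0.15 -0.  ] w 0.09410520813191273
```

{"method": "send_rows", "body": {"rows": [{"delta_pos": [0,-0.0005,-0.03],"rot": [0.003,0.01,0],"hand": 100},{"delta_pos": [0,0,-0.02],"rot": [0,0,0],"hand": 100},{"delta_pos": [0,0,0],"rot": [0,0,0],"hand": 100}]}}

```text
time_s: 2.85
eef_pos: [0.5243, -0.1534, 0.2875]
tcp_rot: [3.058, 0.691, 0.013]
wrist_force: [-0.5, -0.3, -0.3]
gripper_width: 0.0938
```

```bash
python3 g.py
```

```text
2.85 tcp [ 0.5243 -0.1534  0.2875] grasp [ 0.526  -0.1543  0.1076] heading -64.53 toolz [ 0.0094 -0.0048 -0.9999] F [-0.5 -0.3 -0.3] T [-0.05  0.12  0.01] w 0.09377067175722467
```

{"method": "send_rows", "body": {"rows": [{"delta_pos": [-0.002,0,-0.01],"rot": [0.005,0.01,0],"hand": 100},{"delta_pos": [0,0,-0.012],"rot": [0,0.005,0],"hand": 100},{"delta_pos": [0,0,0],"rot": [0,0,0],"hand": 100}]}}

```text
time_s: 3.15
eef_pos: [0.523, -0.1536, 0.2675]
tcp_rot: [3.063, 0.692, -0.003]
wrist_force: [-0.7, -0.3, 0.5]
gripper_width: 0.094
```

```bash
python3 g.py
```

```text
3.15 tcp [ 0.523  -0.1536  0.2675] grasp [ 0.5227 -0.1539  0.0875] heading -64.53 toolz [-0.0018 -0.0015 -1.    ] F [-0.7 -0.3  0.5] T [-0.02  0.15  0.05] w 0.09400585662739318
```

{"method": "send_rows", "body": {"rows": [{"delta_pos": [0,0,-0.003],"rot": [0,0,0],"hand": 68},{"delta_pos": [0,0,0],"rot": [0,0,0],"hand": 68},{"delta_pos": [0,0,0],"rot": [0,0,0],"hand": 68}], "squeeze": 20}}

```text
time_s: 3.45
eef_pos: [0.5235, -0.1538, 0.2651]
tcp_rot: [3.062, 0.692, -0.001]
wrist_force: [-0.5, -0.4, 0.5]
gripper_width: 0.0736
```

```bash
python3 g.py; python3 - <<'E'
from h import *
p,d=snapshot("wrist");cv2.imwrite("pics/w3c.png",cv2.resize(p[150:370,180:470,::-1],None,fx=2.5,fy=2.5,interpolation=cv2.INTER_CUBIC))
E
```

```text
3.45 tcp [ 0.5235 -0.1538  0.2651] grasp [ 0.5235 -0.1542  0.0851] heading -64.54 toolz [-2.0e-04 -2.2e-03 -1.0e+00] F [-0.5 -0.4  0.5] T [-0.03  0.14  0.01] w 0.0735694058805421
```

View pics/w3c.png

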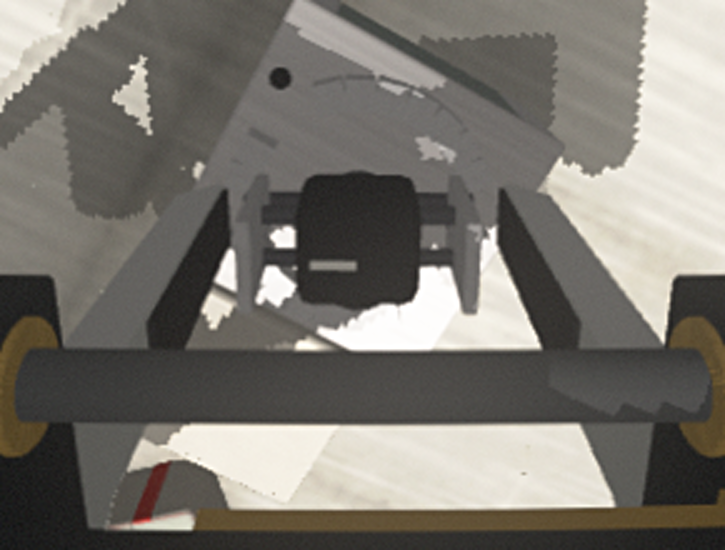

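The knob sits between the pads, roughly centred: pad edges at x≈228 and 500 in the crop, tab outer faces at about 243 and 475. I'll pinch now.

{"method": "send_rows", "body": {"rows": [{"delta_pos": [0,0,0],"rot": [0,0,0],"hand": 0},{"delta_pos": [0,0,0],"rot": [0,0,0],"hand": 0},{"delta_pos": [0,0,0],"rot": [0,0,0],"hand": 0},{"delta_pos": [0,0,0],"rot": [0,0,0],"hand": 0},{"delta_pos": [0,0,0],"rot": [0,0,0],"hand": 0},{"delta_pos": [0,0,0],"rot": [0,0,0],"hand": 0},{"delta_pos": [0,0,0],"rot": [0,0,0],"hand": 0},{"delta_pos": [0,0,0],"rot": [0,0,0],"hand": 0}], "squeeze": 20}}

```text
time_s: 4.3
eef_pos: [0.5231, -0.153, 0.2656]
tcp_rot: [3.064, 0.691, -0.001]
wrist_force: [0.6, 0.9, 0.7]
gripper_width: 0.0393
```

```bash
python3 g.py
```

```text
4.3 tcp [ 0.5231 -0.153   0.2656] grasp [ 0.523  -0.153   0.0856] heading -64.57 toolz [-8.e-04 -3.e-04 -1.e+00] F [0.6 0.9 0.7] T [ 0.15  0.16 -0.02] w 0.03928800917558637
```

Both tabs are at their inner stops (width 39 mm). Turning clockwise.

{"method": "send_rows", "body": {"rows": [{"delta_pos": [0,0,0],"rot": [0,0,-0.09],"hand": 0},{"delta_pos": [0,0,0],"rot": [0,0,-0.09],"hand": 0},{"delta_pos": [0,0,0],"rot": [0,0,-0.09],"hand": 0},{"delta_pos": [0,0,0],"rot": [0,0,-0.09],"hand": 0},{"delta_pos": [0,0,0],"rot": [0,0,-0.09],"hand": 0},{"delta_pos": [0,0,0],"rot": [0,0,0],"hand": 0}]}}

```text
time_s: 4.9
eef_pos: [0.5233, -0.1536, 0.2656]
tcp_rot: [3.14, -0.035, -0.001]
wrist_force: [-0.1, 1.1, 0.9]
gripper_width: 0.0392
```

```bash
python3 g.py
```

```text
4.9 tcp [ 0.5233 -0.1536  0.2656] grasp [ 0.5232 -0.1539  0.0856] heading -91.28 toolz [-8.0e-04 -1.7e-03 -1.0e+00] F [-0.1  1.1  0.9] T [ 0.23  0.26 -0.09] w 0.03915146011511567
```

Turned 26.7° with low forces. Remaining 33.3° to heading -124.6.

{"method": "send_rows", "body": {"rows": [{"delta_pos": [0,0,0],"rot": [0,0,-0.09],"hand": 0},{"delta_pos": [0,0,0],"rot": [0,0,-0.09],"hand": 0},{"delta_pos": [0,0,0],"rot": [0,0,-0.09],"hand": 0},{"delta_pos": [0,0,0],"rot": [0,0,-0.09],"hand": 0},{"delta_pos": [0,0,0],"rot": [0,0,-0.09],"hand": 0},{"delta_pos": [0,0,0],"rot": [0,0,-0.08],"hand": 0},{"delta_pos": [0,0,0],"rot": [0,0,0],"hand": 0}]}}

```text
time_s: 5.6
eef_pos: [0.5233, -0.1544, 0.2655]
tcp_rot: [3.017, -0.862, -0.002]
wrist_force: [-0.8, 1.1, 0.7]
gripper_width: 0.0393
```

```bash
python3 g.py
```

```text
5.6 tcp [ 0.5233 -0.1544  0.2655] grasp [ 0.5229 -0.1549  0.0856] heading -121.9 toolz [-0.0024 -0.003  -1.    ] F [-0.8  1.1  0.7] T [0.29 0.18 0.01] w 0.039250756361324274
```

{"method": "send_rows", "body": {"rows": [{"delta_pos": [0,0,0],"rot": [0,0,-0.05],"hand": 0},{"delta_pos": [0,0,0],"rot": [0,0,-0.03],"hand": 0},{"delta_pos": [0,0,0],"rot": [0,0,0],"hand": 0}]}}

```text
time_s: 5.9
eef_pos: [0.5234, -0.1543, 0.2656]
tcp_rot: [2.984, -0.968, -0.003]
wrist_force: [-0.1, 0.5, -0.5]
gripper_width: 0.0394
```

```bash
python3 g.py
```

```text
5.9 tcp [ 0.5234 -0.1543  0.2656] grasp [ 0.5228 -0.1549  0.0856] heading -125.95 toolz [-0.0029 -0.0036 -1.    ] F [-0.1  0.5 -0.5] T [0.33 0.14 0.78] w 0.03936535208501585
```

The torque rose to 0.78 N m, so the knob is on its stop. I'll let go, then rise straight up.

{"method": "send_rows", "body": {"rows": [{"delta_pos": [0,0,0],"rot": [0,0,0],"hand": 100},{"delta_pos": [0,0,0],"rot": [0,0,0],"hand": 100},{"delta_pos": [0,0,0],"rot": [0,0,0],"hand": 100},{"delta_pos": [0,0,0],"rot": [0,0,0],"hand": 100},{"delta_pos": [0,0,0],"rot": [0,0,0],"hand": 100}]}}

```text
time_s: 6.4
eef_pos: [0.5237, -0.1548, 0.2656]
tcp_rot: [2.984, -0.966, -0.0]
wrist_force: [-0.9, 0.5, 0.0]
gripper_width: 0.0759
```

```bash
python3 g.py
```

```text
6.4 tcp [ 0.5237 -0.1548  0.2656] grasp [ 0.5234 -0.1556  0.0856] heading -125.89 toolz [-0.0017 -0.0044 -1.    ] F [-0.9  0.5  0. ] T [0.05 0.16 0.07] w 0.07589286334331717
```

{"method": "send_rows", "body": {"rows": [{"delta_pos": [0,0,0],"rot": [0,0,0],"hand": 100},{"delta_pos": [0,0,0],"rot": [0,0,0],"hand": 100},{"delta_pos": [0,0,0.02],"rot": [0,0,0],"hand": 100},{"delta_pos": [0,0,0.03],"rot": [0,0,0],"hand": 100},{"delta_pos": [0,0,0.03],"rot": [0,0,0],"hand": 100},{"delta_pos": [0,0,0],"rot": [0,0,0],"hand": 100},{"delta_pos": [0,0,0],"rot": [0,0,0],"hand": 100}]}}

```text
time_s: 7.1
eef_pos: [0.523, -0.1548, 0.3471]
tcp_rot: [2.984, -0.968, -0.004]
wrist_force: [0.2, 0.4, -0.2]
gripper_width: 0.0942
```

```bash
python3 g.py; python3 - <<'E'
from h import *
import pickle
s=state();p,d=snapshot("wrist");cv2.imwrite("pics/w4.png",p[:,:,::-1]);np.save("pics/w4.npy",d);pickle.dump(s,open("pics/w4.pkl","wb"))
cv2.imwrite("pics/w4c.png",cv2.resize(p[90:310,190:450,::-1],None,fx=2.6,fy=2.6,interpolation=cv2.INTER_CUBIC))
p,d=snapshot("side");cv2.imwrite("pics/side4c.png",cv2.resize(p[140:320,180:360,::-1],None,fx=3.3,fy=3.3,interpolation=cv2.INTER_CUBIC))
C=get_calibration("side");d0=np.load("pics/side0.npy")
for u,v in[(275,262),(295,275),(260,270)]: print(pt(C,u,v,d0[v,u]).round(3),pt(C,u,v,d[v,u]).round(3))
E
python3 m.py w4
```

```text
7.1 tcp [ 0.523  -0.1548  0.3471] grasp [ 0.5223 -0.1555  0.1671] heading -125.95 toolz [-0.004  -0.0034 -1.    ] F [ 0.2  0.4 -0.2] T [ 0.08  0.18 -0.05] w 0.09417530802542701
[ 0.445 -0.15   0.05 ] [ 0.444 -0.148  0.048]
[ 0.481 -0.189  0.049] [ 0.481 -0.188  0.048]
[ 0.416 -0.169  0.051] [ 0.415 -0.167  0.049]
w4 n 1646 z pct [0.0769 0.0914 0.0955 0.0977]
body rect ((523.66259765625, -154.2080841064453), (30.420560836791992, 25.102954864501953), 54.719512939453125) z 0.0916752042828548
all rect ((523.1583251953125, -153.7916717529297), (57.82871627807617, 26.930234909057617), 54.8101692199707)
tool y heading -125.95247725894636 tcp [ 0.52297798 -0.15484896  0.34706212]
all in tool x -0.013693406943782568 0.013455711408065372 y -0.031174398297485625 0.026808834892727017
body in tool x [-0.0116353   0.01275382] y [-0.0166082   0.01296413]
```

View pics/w4c.png

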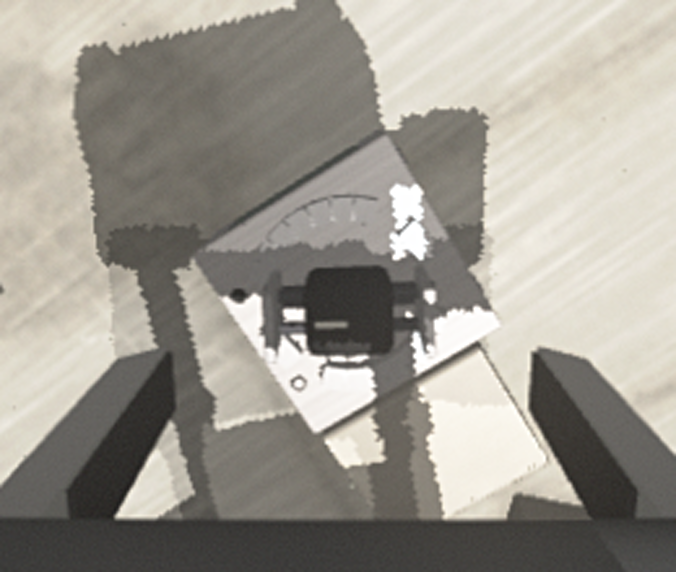

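View pics/side4c.png

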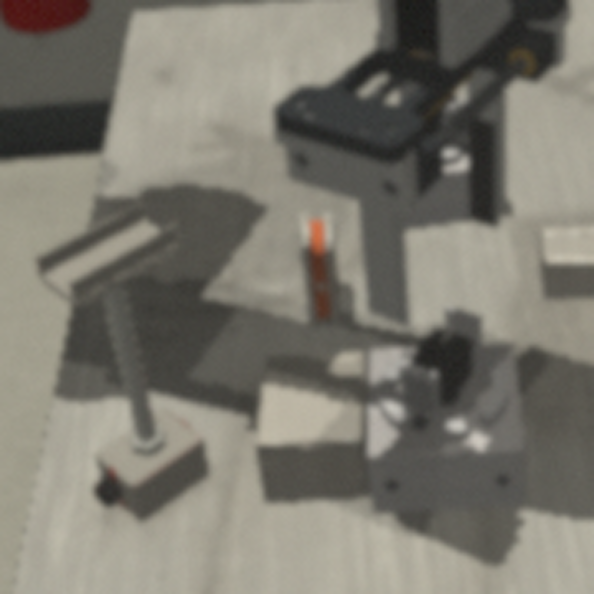

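The line now points at the dot (238, 295 in the crop). The long axis has turned from about -64.7° to -125.2°, and the span over the tabs is 57.8 mm, so they have sprung out. The bracket hasn't moved. I'll hand in.

```bash
python3 -c "
from rig import *
print(finish_job())"
```

```text
the job is handed in; nothing more can be done
None
```

The bracket's magnet block is switched on and the job is handed in; it reported no verdict. I pinched both tabs (39 mm between the fingers, their inner stops), turned the knob clockwise to its stop, then opened the gripper and lifted clear about 7 s in.

My last checks, from the wrist and side cameras:
- **Knob:** it turned about 60°, with the white line at the solid dot. At the stop the wrist torque rose to about 0.8 N m.
- **Tabs:** they measured 57.8 mm across their outer faces, so both had sprung back out.
- **Bracket:** the depth readings on it moved by no more than about 2 mm, which is within the calibration error.
- **Other block:** I never went near its knob, but I did not take a last measurement of it.
- **Robot:** the gripper ended open and clear of the knob.

None of the checks failed or disagreed.

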